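Heft the mill jars, load the charged one and shut the guard

ROBOT

A 7-joint arm with a two-finger parallel gripper is mounted at the origin on the work surface. World frame = base frame: x ahead of the robot, y to its left, z up, the work surface at z = 0. Lengths are in m, angles in degrees, forces in N, time in s.
With the tool pointing down it reaches from about 0.425 to 0.925 m from the base axis. Payload 6.8 kg.
Tool frame: the origin (TCP) lies between the finger pads; the fingertips stand 17 mm ahead of it and the grasp point (between the pads) lies 2 mm behind it (r.tip_extent is the distance from the TCP to the fingertips, in m); z points along the fingers, y is the line along which they close (so a half turn about z gives the same grasp; the last joint's range is limited). The gripper opens to 85 mm and grips with 20 to 120 N. Pads are 22 mm wide; open, the fingers measure 114 mm over their backs; the gripper's body (76 mm by 85 mm) begins 54 mm behind the grasp point. The pads swing forward as they close: fully open they stand 13 mm farther back than shut.
Start: joints at [70.239, 27.33, 1.283, 89.118, -0.659, 63.558, -4.761], TCP at [0.158, -0.656, 0.248] pointing down, gripper open.
Joint ranges: [-169.35, 169.35], [-19.33, 120.38], [-80.79, 83.38], [13.8, 139.57], [-78.32, 258.32], [9.67, 109.79], [-169.56, 169.56]. Speed limits (degrees/s): [136.94, 136.94, 180, 180, 180, 180, 180].

INTERFACE

Orientations are given as a 3x3 rotation matrix whose columns are the frame's x, y, z axes.
In Python, from cell import r, eyes gives the robot as it stands.
- The arm moves only by the tool apply_moves, never from a script. Its argument "motion" is a list that holds one entry, the list of rows, each a list of 7 numbers: the shift along the tool's x, y, z in m, then the turn, a rotation vector about the tool's x, y, z in degrees, then the gripper command: -1 is fully open, 1 is shut, values between are in proportion. A call has 1 to 10 rows; each row shifts and turns the commanded pose from where the row before left it, along the tool's axes as they then stand; what a row does not reach is not made up. A row lasts 1/8 s, in which the tool goes at most 62.5 mm and 10.7 degrees, less where a joint would pass 70% of its speed; a pose out of reach is approached as far as the arm can. A call is refused whole if a number of a shift passes 0.0625 or a number of a turn 10.7, either way. A call with a gripper value outside its range is refused whole. The fingers move at their own pace and stop on an object; "force" is the grip in N (left out, the last holds). Time passes only in rows, so rows that do not move let the fingers close. It gives the time, the measured TCP pose, the force, the opening and the grip force at its end, in the units of the state.
- r.observe(): the state, without advancing time (a new reading comes with each control period).
- eyes.read_camera(name): name is "side" or "top" or "wrist"; returns the picture (480x640x3 uint8, red, green, blue); there is no depth.
- eyes.camera_params(name): a dict with "camera_matrix" (3x3 intrinsics, pixels), "R" (3x3) and "t" (3): a world point X has camera coordinates R X + t; the wrist camera has in their place "mount" (4x4, takes a point from camera to tool coordinates, whose origin is the TCP and whose axes are the flange's). Camera axes: x right, y down, z forward; pixel columns grow to the right and rows downward; lengths in m; the calibration is good to about 2 mm. A picture is of the moment at which its call begins: read the wrist's pose just before it. camera_params takes no time and is no camera call.
- r.sign_off(): hands the job in; it is judged then, once.
The state is a dict: "time": time; "q": joint angles; "dq": joint speeds; "joint_efforts": joint torques, N m; "position": TCP position; "tool_rot": TCP orientation; "ft_force": force on the tool from outside, world axes, zero at the start; "torque": the same for the moment, N m; "finger_gap": finger opening in m; "gripper_force": force on a finger pad.
Only numpy, scipy, OpenCV 4.12 (cv2) and the standard library are available. Lean on these libraries where they do the work, as an engineer would, in place of code of your own. Each camera call takes 0.05 s, during which the arm holds its last target. There are 200 camera calls.

TASK

One of the three mill jars lying on the wooden rack is charged with a heavy grinding rod and the other two are empty; they look alike, so feel by lifting which one is heavy. Lay that jar gently on the two rollers of the jar mill, midway along them, and swing the mill's guard hood fully shut. Leave the two empty jars lying in the rack's places, do not drop or bang any jar, and do not disturb the other things on the table.

Things in the scene. Friction and masses are not known exactly. Their poses are not given: they have to be found in the camera images.
- jar_a: one of three closed mill jars that look alike, lying on the rack: white cylinder 56 mm across, 70 mm long, between black rubber tyres 64 mm across, 18 mm wide; 114 mm long over its end caps. Origin mid-axis; x along the axis. Empty about 0.3 kg, charged 0.7 to 0.85 kg; which is charged varies and cannot be seen. Grip the white middle from above, across the axis
- jar_b: one of three closed mill jars that look alike, lying on the rack: white cylinder 56 mm across, 70 mm long, between black rubber tyres 64 mm across, 18 mm wide; 114 mm long over its end caps. Origin mid-axis; x along the axis. Empty about 0.3 kg, charged 0.7 to 0.85 kg; which is charged varies and cannot be seen. Grip the white middle from above, across the axis
- jar_c: one of three closed mill jars that look alike, lying on the rack: white cylinder 56 mm across, 70 mm long, between black rubber tyres 64 mm across, 18 mm wide; 114 mm long over its end caps. Origin mid-axis; x along the axis. Empty about 0.3 kg, charged 0.7 to 0.85 kg; which is charged varies and cannot be seen. Grip the white middle from above, across the axis
- rack: fixed plywood board 12 mm thick (x -80 to 140, y -165 to 165 mm) with three cradles at y = -110, 0, 110 mm, each two 20 mm dowels along x (axes y +-22 mm from its middle, z 40 mm, x -60 to 60 mm). A jar lies in a cradle along x, its axis 76 mm above the table. Origin on the table under the middle cradle's centre; a brush lies on the far ledge, x 110 mm
- mill: fixed grey jar mill: open trough, outer walls x +-88, y -88 and 112 mm, 85 mm high, 6 mm thick; two 24 mm rollers along x (axes y +-24, z 40 mm). Origin on the table under the rollers' midline, midway along. Blue motor box 85 mm high at x 88 to 184 mm with a wooden rib on it. The hood is hinged on top of the +y wall
- rollers (a point): where the middle of a jar's axis comes when it lies midway on the mill's two rollers: 77 mm above the table, axes as the mill's; the jar lies along x
- hood (a joint): the mill's guard hood, hinge angle in rad: 0 fully shut, 1.57 upright over the mill's +y wall; starts at 1.6 to 1.8, leaning back. Stiff hinge: it stays where left; about 5 N at the free edge moves it. Sheet cover 186 mm along x, 206 mm from hinge to free edge, 40 mm skirts; shut, its top is 128 mm above the table. A bar handle sticks out 26 mm from the free edge
- hood_hinge (a point): point on the hood's hinge line at mid length: in the mill's frame (0, 112, 85) mm; turns with the hood. In its own frame the hood's outer face is the plane z = 43 mm, from y = 0 to -206 mm
- hood_edge (a point): point on the hood's outer face at mid length, 200 mm from the hinge line and 6 mm from the free edge; moves with the hood
- brush: bystander: brush 180 mm long lying across the rack's far ledge; origin under its middle
- rib: bystander: flat wooden rib 70 x 45 x 6 mm on the mill's motor box; origin under its middle
- bowl: bystander: upturned clay bowl 130 mm across, 70 mm high; origin at the middle of its underside
- slip_bottle: bystander: white bottle 64 mm across, 150 mm high; origin at the middle of its underside
- mug: bystander: blue mug 80 mm across, 90 mm high; origin at the middle of its underside
- glaze_jar: bystander: terracotta jar 72 mm across, 90 mm high; origin at the middle of its underside
- trimmer: bystander: trimming tool 170 mm long lying between rack and mill; origin under its middle
Mind the look-alikes: they are no part of the job. What is shaped like the jar_b but pink or red is not meant.

How it is judged:
By the outcome, as a careful person would: the job done as asked, in the order asked, and still so for the second after the job is handed in, with the robot touching nothing.
It also fails if it takes over 72 s, if anything falls off the work surface, if the arm or the gripper's body presses on something with over 40 N, if the wrist force passes 120 N, or if a joint passes its speed limit or range.

## Working session

There is one attempt and no reset: what is moved stays moved. The work goes in short steps, Python scripts to look and compute and a tool call to move; the robot and the scene stay as the last step left them, time stands still between calls to the robot, and variables do not carry over. Pictures are saved under pics/ and viewed, at most 10 in all, crops included, and the job is handed in when it is done.

Besides the shell and the picture viewer there is one more tool, called after "Emit:" by a JSON object that holds its "method" and its "body". apply_moves: Moves the arm, as the interface text tells. Its arguments: {"type":"object","properties":{"motion":{"type":"array"},"force":{"type":"number"}},"required":["motion"]}

```bash
ls; mkdir -p pics
python3 - <<'E'
from cell import r, eyes
import cv2, numpy as np
for n in ("top","side"):
    im=eyes.read_camera(n); np.save(f"pics/{n}.npy",im); cv2.imwrite(f"pics/{n}.png",im[:,:,::-1])
    print(n,{k:np.round(v,3).tolist() for k,v in eyes.camera_params(n).items()})
print(eyes.camera_params("wrist"))
s=r.observe(); print(s['position'],np.round(s['tool_rot'],3),s['ft_force'],s['time'])
E
```

```text
pics
top {'camera_matrix': [[563.861, 0.0, 326.028], [0.0, 563.861, 243.378], [0.0, 0.0, 1.0]], 'R': [[0.019, -1.0, -0.022], [-0.986, -0.015, -0.165], [0.164, 0.025, -0.986]], 't': [-0.018, 0.529, 1.39]}
side {'camera_matrix': [[457.907, 0.0, 314.91], [0.0, 457.907, 240.582], [0.0, 0.0, 1.0]], 'R': [[-0.692, -0.721, -0.013], [-0.563, 0.551, -0.616], [0.451, -0.419, -0.788]], 't': [0.37, 0.371, 1.049]}
{'camera_matrix': array([[407.31114237,   0.        , 314.84402166],
       [  0.        , 407.31114237, 237.37344444],
       [  0.        ,   0.        ,   1.        ]]), 'mount': array([[ 6.67098367e-05, -9.53443605e-01, -3.01571365e-01,
         7.70911946e-02],
       [ 9.99999914e-01,  1.87123708e-04, -3.70400127e-04,
         2.93648850e-04],
       [ 4.09586784e-04, -3.01571315e-01,  9.53443535e-01,
        -1.26179672e-01],
       [ 0.00000000e+00,  0.00000000e+00,  0.00000000e+00,
         1.00000000e+00]])}
[ 0.15825592 -0.65568406  0.24743939] [[ 0.972  0.235 -0.   ]
 [ 0.235 -0.972  0.002]
 [-0.    -0.002 -1.   ]] [-0.11876968  0.37080195 -0.43867325] 0.1
```

View pics/top.png

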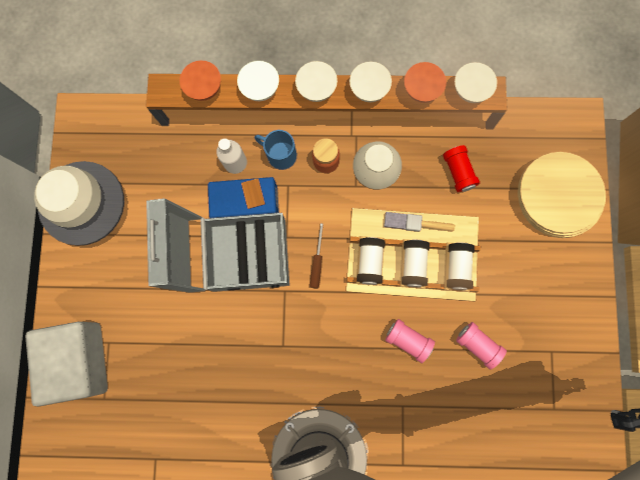

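View pics/side.png

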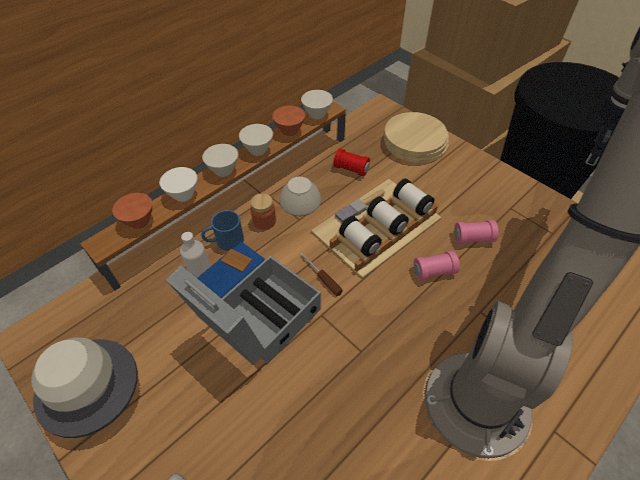

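The three candidates are the white jars with black tyres on the rack, at top pixels (371,261), (415,263) and (460,266). The pink ones at (410,341) and (482,346) and the red one at (461,169) are decoys. The mill trough is at about (245,250), with its hood leaning left.

```bash
cat > h.py <<'E'
import numpy as np, cv2
from cell import r, eyes
def ray(n,u,v,z):
    p=eyes.camera_params(n); R=np.array(p['R']);t=np.array(p['t'])
    c=-R.T@t; d=R.T@np.linalg.inv(p['camera_matrix'])@[u,v,1]
    return c+d*(z-c[2])/d[2]
def proj(n,X):
    p=eyes.camera_params(n); x=np.array(p['camera_matrix'])@(np.array(p['R'])@X+p['t']); return x[:2]/x[2]
def wray(u,v,z,s):
    p=eyes.camera_params("wrist"); M=np.array(p['mount']); T=np.array(s['tool_rot'])
    c=np.array(s['position'])+T@M[:3,3]; d=T@M[:3,:3]@np.linalg.inv(p['camera_matrix'])@[u,v,1]
    return c+d*(z-c[2])/d[2]
def blobs(m,amin,box):
    x0,y0,x1,y1=box; k=np.zeros_like(m,np.uint8); k[y0:y1,x0:x1]=m[y0:y1,x0:x1]
    cs,_=cv2.findContours(k,cv2.RETR_EXTERNAL,cv2.CHAIN_APPROX_NONE)
    return sorted([cv2.minAreaRect(c) for c in cs if cv2.contourArea(c)>amin],key=lambda b:b[0][0])
E
python3 - <<'E'
from h import *
im=np.load("pics/top.npy"); hsv=cv2.cvtColor(im,cv2.COLOR_RGB2HSV)
print("white jars")
for b in blobs((hsv[...,1]<60)&(hsv[...,2]>150),150,(350,235,485,292)):
    print(np.round(b[0],1),np.round(b[1],1),round(b[2],1),ray("top",*b[0],.1).round(3))
print("dark")
for b in blobs(hsv[...,2]<60,60,(200,205,490,295)):
    p=cv2.boxPoints(b); print(np.round(b[0],1),np.round(b[1],1),round(b[2],1),[ray("top",*q,.052).round(3)[:2].tolist() for q in p])
big=cv2.resize(im[165:305,135:300],None,fx=4.8,fy=4.2,interpolation=cv2.INTER_CUBIC)
cv2.imwrite("pics/mill.png",big[:,:,::-1])
E
```

```text
white jars
[370.7 259.3] [21.  28.7] 3.6 [ 0.483 -0.12   0.1  ]
[415.7 261.8] [20.5 28.1] 2.3 [ 0.478 -0.229  0.1  ]
[460.5 265. ] [28. 21.] 90.0 [ 0.472 -0.336  0.1  ]
dark
[241.7 251.5] [61.3  9.1] 87.6 [[0.582, 0.222], [0.584, 0.198], [0.427, 0.185], [0.426, 0.208]]
[260.5 250.4] [61.2  8.5] 86.8 [[0.586, 0.174], [0.587, 0.152], [0.431, 0.138], [0.43, 0.159]]
[371.5 241.2] [23.2  6.6] 2.5 [[0.528, -0.095], [0.545, -0.095], [0.543, -0.154], [0.526, -0.153]]
[416.1 244.1] [24.2  6.8] 2.5 [[0.522, -0.206], [0.539, -0.206], [0.537, -0.267], [0.52, -0.266]]
[461.1 246.8] [24.2  7.5] 2.5 [[0.516, -0.318], [0.535, -0.319], [0.533, -0.38], [0.514, -0.378]]
```

View pics/mill.png

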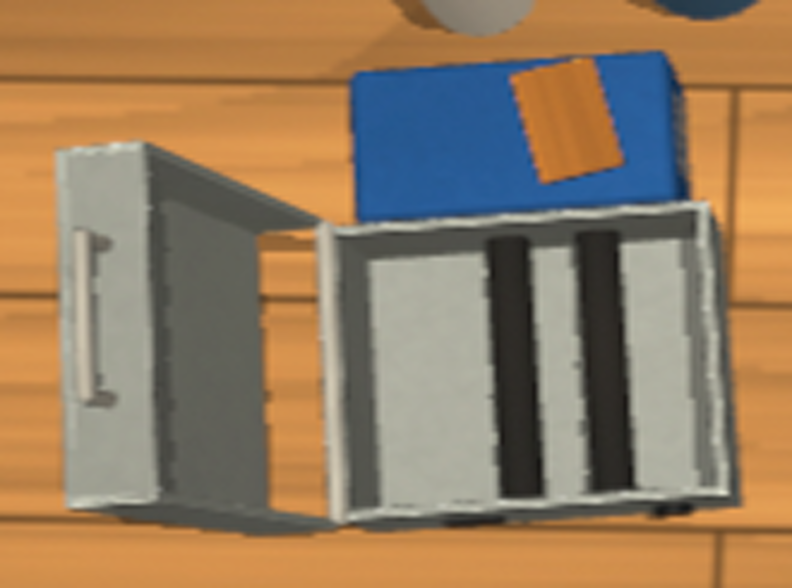

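The crop shows the trough rim (outer corners about (203,219), (283,213), (289,284), (205,289) in the full image), the rollers running away from the robot, and the hood leaning left with its handle on the free edge.

Run:
```python
from h import *
C=[ray("top",*q,.085)[:2] for q in [(202.7,218.6),(283.3,213.3),(289.2,284),(204.8,289.3)]]
print(np.round(C,3)); TL,TR,BR,BL=C
print("sides",[round(float(np.linalg.norm(a-b)),3) for a,b in((TL,TR),(TR,BR),(BR,BL),(BL,TL))], "want .2 .176")
c=np.mean(C,0); d=(TL-BL)/np.linalg.norm(TL-BL)+(TR-BR)/np.linalg.norm(TR-BR); a=np.arctan2(d[1],d[0])
print("rim c",c,"yaw",np.degrees(a),"origin",c-.012*np.array([-np.sin(a),np.cos(a)]))
p=r.observe()['position']
for J in [(.483,-.12),(.478,-.229),(.472,-.336)]: print(np.array(J)-p[:2])
```

```text
[[0.581 0.299]
 [0.597 0.098]
 [0.421 0.078]
 [0.404 0.284]]
sides [0.202, 0.177, 0.207, 0.177] want .2 .176
rim c [0.50070182 0.18949393] yaw 5.635328570025852 origin [0.50188017 0.17755192]
[0.32474408 0.53568406]
[0.31974408 0.42668406]
[0.31374408 0.31968406]
```

Emit:
{"method": "apply_moves", "body": {"motion": [[[0.0475, -0.0296, 0, 0, 0, 0, -1], [0.0475, -0.0296, 0, 0, 0, 0, -1], [0.0475, -0.0296, 0, 0, 0, 0, -1], [0.0475, -0.0296, 0, 0, 0, 0, -1], [0.0475, -0.0296, 0, 0, 0, 0, -1], [0.0475, -0.0296, 0, 0, 0, 0, -1], [0.0475, -0.0296, 0, 0, 0, 0, -1], [0.0475, -0.0296, 0, 0, 0, 0, -1], [0, 0, 0, 0, 0, 8.2, -1], [0, 0, 0, 0, 0, 8.2, -1]]]}}

```text
time: 1.35
position: [0.4726, -0.3358, 0.2478]
tool_rot: [[0.999, -0.052, -0.001], [-0.052, -0.999, 0.001], [-0.001, -0.001, -1.0]]
ft_force: [0.3, 0.2, 0.3]
finger_gap: 0.0854
gripper_force: 0.0
```

Run:
```python
from h import *
s=r.observe(); im=eyes.read_camera("wrist"); cv2.imwrite("pics/w1.png",im[:,:,::-1]); np.save("pics/w1.npy",im)
print(s['position'].round(4),s['tool_rot'].round(3).tolist(),s['ft_force'],s['dq'].round(1))
hsv=cv2.cvtColor(im,cv2.COLOR_RGB2HSV)
for b in blobs((hsv[...,1]<60)&(hsv[...,2]>150),1500,(0,0,640,480)):
    print(np.round(b[0],1),np.round(b[1],1),round(b[2],1),wray(*b[0],.1,s).round(3))
```

```text
[ 0.4726 -0.3358  0.2478] [[0.999, -0.052, -0.001], [-0.052, -0.999, 0.001], [-0.001, -0.001, -1.0]] [0.30285572 0.23831865 0.27690758] [ -8.5  -0.6  12.5   0.8  -4.3  -0.5 -61.2]
[ 32. 224.] [100.  64.] 90.0 [ 0.483 -0.139  0.1  ]
[113.5  57.1] [74.2 47.4] 3.8 [ 0.586 -0.217  0.1  ]
[172.4 221. ] [101.9  75.6] 83.0 [ 0.48  -0.237  0.1  ]
[175.   59.5] [57. 50.] 90.0 [ 0.583 -0.255  0.1  ]
[320.5 223. ] [100.  75.] 90.0 [ 0.473 -0.34   0.1  ]
```

View pics/w1.png

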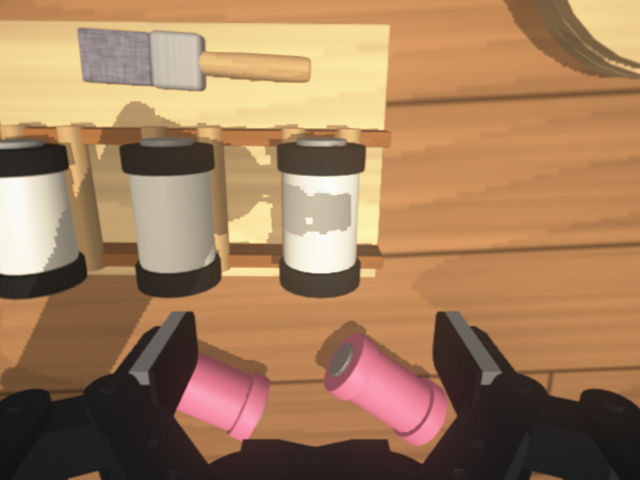

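The wrist view shows the right-hand white jar at (320,223), with its neighbours at (172,221) and (32,224). It sits ahead of the fingers and its axis lines up with the tool, so I'm descending on it.

Emit:
{"method": "apply_moves", "body": {"motion": [[[0, 0.002, 0.05, 0, 0, 0, -1], [0, 0, 0.05, 0, 0, 0, -1], [0, 0, 0.045, 0, 0, 0, -1], [0, 0, 0.02, 0, 0, 0, -1], [0, 0, 0.012, 0, 0, 0, -1], [0, 0, 0, 0, 0, 0, -1], [0, 0, 0, 0, 0, 0, 1], [0, 0, 0, 0, 0, 0, 1], [0, 0, 0, 0, 0, 0, 1], [0, 0, 0, 0, 0, 0, 1]]], "force": 40}}

```text
time: 2.65
position: [0.4728, -0.3394, 0.0729]
tool_rot: [[0.999, -0.05, 0.002], [-0.05, -0.999, -0.001], [0.002, 0.001, -1.0]]
ft_force: [-0.9, 0.2, 5.4]
finger_gap: 0.0558
gripper_force: 41.4
```

Emit:
{"method": "apply_moves", "body": {"motion": [[[0, 0, -0.008, 0, 0, 0, 1], [0, 0, -0.012, 0, 0, 0, 1], [0, 0, -0.012, 0, 0, 0, 1], [0, 0, 0, 0, 0, 0, 1], [0, 0, 0, 0, 0, 0, 1], [0, 0, 0, 0, 0, 0, 1]]]}}

```text
time: 3.4
position: [0.4718, -0.3386, 0.1028]
tool_rot: [[0.999, -0.049, -0.001], [-0.049, -0.999, 0.0], [-0.001, -0.0, -1.0]]
ft_force: [0.2, -0.6, -3.2]
finger_gap: 0.0554
gripper_force: 43.0
```

Only 3.2 N, so this jar is empty. I'm putting it back gently and moving to the middle one.

Emit:
{"method": "apply_moves", "body": {"motion": [[[0, 0, 0.012, 0, 0, 0, 1], [0, 0, 0.01, 0, 0, 0, 1], [0, 0, 0.005, 0, 0, 0, 1], [0, 0, 0.003, 0, 0, 0, 1], [0, 0, 0, 0, 0, 0, 1], [0, 0, 0, 0, 0, 0, 0.3], [0, 0, 0, 0, 0, 0, -1], [0, 0, 0, 0, 0, 0, -1], [0, 0, 0, 0, 0, 0, -1], [0, 0, -0.03, 0, 0, 0, -1]]]}}

```text
time: 4.65
position: [0.4707, -0.3379, 0.1018]
tool_rot: [[0.999, -0.049, -0.004], [-0.049, -0.999, 0.002], [-0.004, -0.002, -1.0]]
ft_force: [-0.2, -0.3, 0.6]
finger_gap: 0.0854
gripper_force: 0.0
```

Emit:
{"method": "apply_moves", "body": {"motion": [[[0, 0, -0.06, 0, 0, 0, -1], [0, -0.055, 0, 0, 0, 0, -1], [0, -0.055, 0, 0, 0, 0, -1], [0, 0, 0.045, 0, 0, 0, -1], [0, 0, 0.03, 0, 0, 0, -1], [0, 0, 0.016, 0, 0, 0, -1], [0, 0, 0, 0, 0, 0, 1], [0, 0, 0, 0, 0, 0, 1], [0, 0, 0, 0, 0, 0, 1], [0, 0, 0, 0, 0, 0, 1]]]}}

```text
time: 5.9
position: [0.4782, -0.2296, 0.0734]
tool_rot: [[0.999, -0.05, 0.002], [-0.05, -0.999, -0.001], [0.002, 0.001, -1.0]]
ft_force: [-1.5, -0.9, 5.8]
finger_gap: 0.0554
gripper_force: 42.9
```

Emit:
{"method": "apply_moves", "body": {"motion": [[[0, 0, -0.008, 0, 0, 0, 1], [0, 0, -0.012, 0, 0, 0, 1], [0, 0, -0.012, 0, 0, 0, 1], [0, 0, 0, 0, 0, 0, 1], [0, 0, 0, 0, 0, 0, 1], [0, 0, 0, 0, 0, 0, 1]]]}}

```text
time: 6.65
position: [0.4772, -0.2289, 0.1039]
tool_rot: [[0.999, -0.049, -0.001], [-0.049, -0.999, 0.0], [-0.001, -0.0, -1.0]]
ft_force: [0.2, 0.3, -3.1]
finger_gap: 0.0554
gripper_force: 43.2
```

The middle jar is also empty. I'm putting it back and taking the left one, weighing it to confirm.

Emit:
{"method": "apply_moves", "body": {"motion": [[[0, 0, 0.012, 0, 0, 0, 1], [0, 0, 0.01, 0, 0, 0, 1], [0, 0, 0.005, 0, 0, 0, 1], [0, 0, 0.003, 0, 0, 0, 1], [0, 0, 0, 0, 0, 0, 1], [0, 0, 0, 0, 0, 0, 0.3], [0, 0, 0, 0, 0, 0, -1], [0, 0, 0, 0, 0, 0, -1], [0, 0, 0, 0, 0, 0, -1], [0, 0, -0.03, 0, 0, 0, -1]]]}}

```text
time: 7.9
position: [0.4761, -0.2284, 0.1031]
tool_rot: [[0.999, -0.049, -0.004], [-0.049, -0.999, 0.002], [-0.004, -0.001, -1.0]]
ft_force: [-0.2, -0.3, 0.1]
finger_gap: 0.0854
gripper_force: 0.0
```

Emit:
{"method": "apply_moves", "body": {"motion": [[[0, 0, -0.06, 0, 0, 0, -1], [0, -0.055, 0, 0, 0, 0, -1], [0, -0.055, 0, 0, 0, 0, -1], [0, 0, 0.045, 0, 0, 0, -1], [0, 0, 0.03, 0, 0, 0, -1], [0, 0, 0.016, 0, 0, 0, -1], [0, 0, 0, 0, 0, 0, 1], [0, 0, 0, 0, 0, 0, 1], [0, 0, 0, 0, 0, 0, 1], [0, 0, 0, 0, 0, 0, 1]]], "force": 60}}

```text
time: 9.15
position: [0.4836, -0.1198, 0.0747]
tool_rot: [[0.999, -0.051, 0.002], [-0.051, -0.999, -0.001], [0.002, 0.001, -1.0]]
ft_force: [-2.4, -2.9, 7.2]
finger_gap: 0.0549
gripper_force: 63.2
```

Emit:
{"method": "apply_moves", "body": {"motion": [[[0, 0, -0.008, 0, 0, 0, 1], [0, 0, -0.012, 0, 0, 0, 1], [0, 0, -0.012, 0, 0, 0, 1], [0, 0, 0, 0, 0, 0, 1], [0, 0, 0, 0, 0, 0, 1], [0, 0, 0, 0, 0, 0, 1]]]}}

```text
time: 9.9
position: [0.4826, -0.119, 0.1049]
tool_rot: [[0.999, -0.049, -0.001], [-0.049, -0.999, 0.0], [-0.001, -0.0, -1.0]]
ft_force: [0.4, -0.3, -7.0]
finger_gap: 0.055
gripper_force: 65.1
```

Run:
```python
from h import *
im=eyes.read_camera("top"); cv2.imwrite("pics/t2.png",im[200:320,330:500].repeat(4,0).repeat(4,1)[:,:,::-1])
```

```text
(no output)
```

View pics/t2.png

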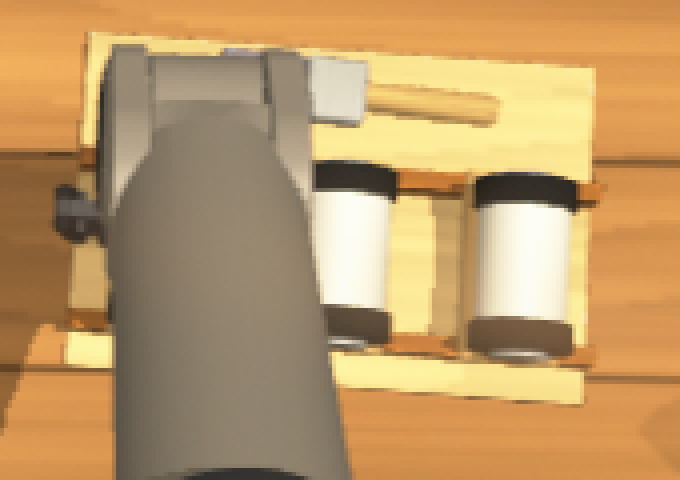

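The two empties lie properly in their cradles, at crop (350,260) and (520,270). The left jar weighs 7.0 N, about 0.71 kg, so it is the charged one. I'm carrying it above the mill.

Emit:
{"method": "apply_moves", "body": {"motion": [[[0, 0, -0.04, 0, 0, 0, 1], [0, 0, -0.05, 0, 0, 0, 1], [0.001, -0.045, -0.01, 0, 0, 0, 1], [0.001, -0.055, 0, 0, 0, 0, 1], [0.002, -0.055, 0, 0, 0, 0, 1], [0.001, -0.055, 0, 0, 0, 0, 1], [0.001, -0.053, 0, 0, 0, 0, 1], [0.001, -0.035, 0, 0, 0, 0, 1], [0, 0, 0, 0, 0, -4.1, 1], [0, 0, 0, 0, 0, -4.1, 1]]]}}

```text
time: 11.2
position: [0.504, 0.1786, 0.2045]
tool_rot: [[0.995, 0.097, -0.002], [0.097, -0.995, -0.001], [-0.002, 0.001, -1.0]]
ft_force: [-0.4, -1.0, -7.7]
finger_gap: 0.0546
gripper_force: 70.0
```

Emit:
{"method": "apply_moves", "body": {"motion": [[[0, 0, 0, 0, 0, 0, 1], [0, 0, 0, 0, 0, 0, 1], [0, 0, 0, 0, 0, 0, 1]]]}}

```text
time: 11.58
position: [0.5047, 0.178, 0.2052]
tool_rot: [[0.996, 0.093, -0.0], [0.093, -0.996, -0.0], [-0.0, 0.0, -1.0]]
ft_force: [0.4, 0.0, -8.1]
finger_gap: 0.0546
gripper_force: 70.0
```

Run:
```python
from h import *
s=r.observe(); im=eyes.read_camera("wrist"); cv2.imwrite("pics/w2.png",im[:,:,::-1]); np.save("pics/w2.npy",im); np.save("pics/w2s.npy",np.r_[s['position'],s['tool_rot'].ravel()])
hsv=cv2.cvtColor(im,cv2.COLOR_RGB2HSV)
for b in blobs(hsv[...,2]<60,300,(0,0,640,300)):
    print(np.round(b[0],1),np.round(b[1],1),round(b[2],1),[(q.round().tolist(),wray(*q,.052,s).round(3)[:2].tolist()) for q in cv2.boxPoints(b)])
```

```text
[274.8 150.7] [60.  31.4] 88.7 [([258.0, 121.0], [0.57, 0.221]), ([290.0, 120.0], [0.573, 0.201]), ([291.0, 180.0], [0.533, 0.197]), ([260.0, 181.0], [0.53, 0.218])]
[306.2 207.1] [ 84.7 203.1] 68.8 [([196.0, 204.0], [0.51, 0.262]), ([386.0, 131.0], [0.572, 0.137]), ([416.0, 210.0], [0.52, 0.108]), ([227.0, 283.0], [0.452, 0.239])]
```

View pics/w2.png

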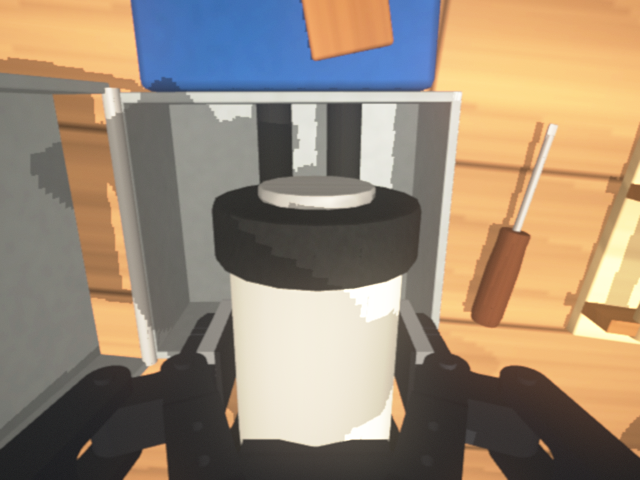

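The wrist view shows the jar held straight. The rollers beyond it are at columns 258–291 and 328–361 (row 140), the far rim is at row 92, and the tyre's inner edge is at row 288.

Run:
```python
from h import *
a=np.load("pics/w2s.npy"); s={'position':a[:3],'tool_rot':a[3:].reshape(3,3)}
f=lambda u,v,z:(s['tool_rot'].T@(wray(u,v,z,s)-s['position'])*1000).round(1)
print("rollers",f(274.5,140,.052),f(344.5,140,.052),"mean upper",f(275,115,.052),f(344,115,.052))
print("far rim outer L/R",f(108,91,.085),f(460,94,.085),"mid",f(300,93,.085), "near R inner?")
print("tyre inner edge",f(315,288,.239),"outer",f(315,183,.207))
im=np.load("pics/w2.npy"); print(im[84:108,300].tolist()[::2])
```

```text
rollers [ 57.1 -26.8 153.2] [ 57.1  20.  153.2] mean upper [ 73.1 -26.  153.2] [ 73.1  19.3 153.2]
far rim outer L/R [  86.6 -117.6  120.2] [ 85.   83.1 120.2] mid [ 85.6  -8.3 120.2] near R inner?
tyre inner edge [ 34.8   0.3 -33.8] outer [55.3  0.3 -1.8]
[[74, 116, 178], [69, 107, 164], [57, 83, 122], [65, 82, 112], [197, 197, 188], [223, 223, 215], [224, 223, 216], [224, 223, 216], [221, 221, 212], [147, 148, 142], [200, 200, 190], [228, 228, 220]]
```

Emit:
{"method": "apply_moves", "body": {"motion": [[[-0.002, -0.004, 0.03, 0, 0, 0, 1], [0, 0, 0.04, 0, 0, 0, 1], [0, 0, 0.03, 0, 0, 0, 1], [0, 0, 0.015, 0, 0, 0, 1], [0, 0, 0.005, 0, 0, 0, 1], [0, 0, 0.003, 0, 0, 0, 1], [0, 0, 0.002, 0, 0, 0, 1], [0, 0, 0.002, 0, 0, 0, 1], [0, 0, 0, 0, 0, 0, 1]]]}}

```text
time: 12.75
position: [0.5024, 0.182, 0.0785]
tool_rot: [[0.996, 0.093, 0.0], [0.093, -0.996, 0.0], [0.0, -0.0, -1.0]]
ft_force: [0.7, 1.2, -8.6]
finger_gap: 0.0552
gripper_force: 69.9
```

Emit:
{"method": "apply_moves", "body": {"motion": [[[0, 0, 0.001, 0, 0, 0, 1], [0, 0, 0.001, 0, 0, 0, 1], [0, 0, 0.001, 0, 0, 0, 1], [0, 0, 0, 0, 0, 0, 1]]]}}

```text
time: 13.25
position: [0.5025, 0.182, 0.076]
tool_rot: [[0.996, 0.094, 0.001], [0.094, -0.996, -0.0], [0.0, 0.0, -1.0]]
ft_force: [-2.7, -1.4, 3.2]
finger_gap: 0.0547
gripper_force: 70.9
```

Emit:
{"method": "apply_moves", "body": {"motion": [[[0, 0, 0, 0, 0, 0, 0.25], [0, 0, 0, 0, 0, 0, 0], [0, 0, 0, 0, 0, 0, -1], [0, 0, 0, 0, 0, 0, -1], [0, 0, 0, 0, 0, 0, -1], [0, 0, -0.02, 0, 0, 0, -1], [0, 0, -0.05, 0, 0, 0, -1], [0, 0, -0.06, 0, 0, 0, -1], [0, 0, -0.06, 0, 0, 0, -1], [0, 0, 0, 0, 0, 0, -1]]]}}

```text
time: 14.5
position: [0.5051, 0.1835, 0.2706]
tool_rot: [[0.996, 0.093, 0.01], [0.093, -0.996, 0.004], [0.01, -0.003, -1.0]]
ft_force: [-0.4, 0.9, -0.4]
finger_gap: 0.0854
gripper_force: 0.0
```

Run:
```python
from h import *
s=r.observe(); im=eyes.read_camera("wrist"); 
si=eyes.read_camera("side"); np.save("pics/s3.npy",si)
b=cv2.resize(si[210:390,140:340],(400,360),interpolation=cv2.INTER_CUBIC)
cv2.imwrite("pics/w3.png",np.hstack([cv2.resize(im,(400,300)),b[:300]])[:,:,::-1]); np.save("pics/w3.npy",im); np.save("pics/w3s.npy",np.r_[s['position'],s['tool_rot'].ravel()])
print(s['position'],s['ft_force'])
```

```text
[0.50506739 0.18349293 0.2705708 ] [-0.37543942  0.94414472 -0.39653709]
```

View pics/w3.png

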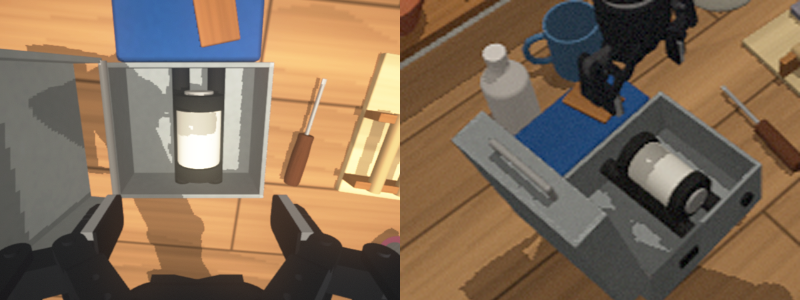

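The jar lies on both rollers, at wrist-view (198,140) in the left half, and looks centred. Next I'll check how well it is centred and read the hood angle.

```bash
cat >> h.py <<'E'
ya=np.radians(5.35); MX=np.array([np.cos(ya),np.sin(ya),0]); MY=np.array([-np.sin(ya),np.cos(ya),0]); MO=np.array([.5025,.182,0])
def mill(x,y,z): return MO+MX*x/1000+MY*y/1000+np.array([0,0,z/1000])
def hood(t,d,n=43): return 112-d*np.cos(t)+n*np.sin(t), 85+d*np.sin(t)+n*np.cos(t)
E
python3 - <<'E'
from h import *
a=np.load("pics/w3s.npy"); s={'position':a[:3],'tool_rot':a[3:].reshape(3,3)}
g=lambda u,v,z:[round(float((wray(u,v,z,s)-MO)@k)*1000,1) for k in (MX,MY)]
im=np.load("pics/w3.npy"); gr=im.max(2)
col=gr[:,318].astype(int); e=[(v,int(col[v]),int(col[v+2])) for v in range(90,330) if abs(col[v+2]-col[v])>35]; print(e)
print("tyres far/near",g(318,152,.109),g(318,294,.109))
print("rim far",g(300,101,.085),"near",g(300,312,.085))
for t in (1.6,1.65,1.7,1.75,1.8):
    y,z=hood(t,206); print(t,y.round(),z.round(),proj("top",mill(-93,y,z)).round(1),proj("top",mill(93,y,z)).round(1))
E
```

```text
[(98, 104, 184), (99, 124, 207), (105, 210, 173), (106, 203, 138), (108, 138, 208), (109, 173, 215), (133, 215, 155), (134, 198, 139), (145, 120, 166), (146, 126, 222), (147, 166, 232), (150, 232, 191), (151, 227, 106), (152, 191, 57), (153, 106, 66), (178, 77, 185), (179, 113, 231), (180, 185, 234), (268, 255, 179), (269, 255, 89), (270, 179, 91), (309, 117, 182), (310, 138, 205)]
tyres far/near [52.6, -0.7] [-55.3, -0.9]
rim far [86.9, 12.4] near [-83.2, 14.2]
1.6 161.0 290.0 [158.  285.1] [155.8 198.7]
1.65 171.0 287.0 [153.5 285.6] [151.5 199.4]
1.7 181.0 284.0 [149.3 286.1] [147.3 200.1]
1.75 191.0 280.0 [145.2 286.6] [143.4 200.9]
1.8 201.0 276.0 [141.4 287.2] [139.6 201.7]
```

Emit:
{"method": "apply_moves", "body": {"motion": [[[0, 0, -0.05, 0, 0, 0, 1], [0, 0, -0.05, 0, 0, 0, 1], [0, -0.03, 0, 0, 0, 0, 1], [0, -0.05, 0, 0, 0, 0, 1], [0, -0.05, 0, 0, 0, 0, 1], [0, -0.05, 0, 0, 0, 0, 1], [0, -0.045, 0, 0, 0, 0, 1], [0, 0, 0, 0, 0, 0, 1], [0, 0, 0, 0, 0, 0, 1]]], "force": 30}}

```text
time: 15.72
position: [0.4813, 0.4051, 0.3632]
tool_rot: [[0.996, 0.093, -0.002], [0.093, -0.996, -0.003], [-0.002, 0.002, -1.0]]
ft_force: [0.0, -1.0, -1.3]
finger_gap: 0.0002
gripper_force: 0.0
```

Run:
```python
from h import *
s=r.observe(); p=s['position']; y=(p-MO)@MY*1000; x=(p-MO)@MX*1000; print("x,y,z mill",x,y,p[2]*1000,s['finger_gap'],np.degrees(np.arctan2(s['tool_rot'][1,0],s['tool_rot'][0,0])))
P=[]
for t in np.linspace(1.57,0,25):
    a,b=hood(t,185); P.append((a+12,b+17))
P=np.array(P); print(P.round(0)[::4].tolist()); print((-np.diff(P,axis=0)).round(1).tolist())
```

```text
x,y,z mill -0.3292531547142869 224.14767178242099 363.2476115249921 0.0002161219701949461 5.36283851610941
[[167.0, 287.0], [118.0, 292.0], [69.0, 284.0], [24.0, 263.0], [-15.0, 232.0], [-44.0, 191.0], [-61.0, 145.0]]
[[12.2, -2.4], [12.3, -1.6], [12.4, -0.8], [12.4, 0.0], [12.4, 0.8], [12.3, 1.6], [12.2, 2.4], [12.0, 3.2], [11.8, 4.0], [11.5, 4.8], [11.1, 5.5], [10.8, 6.2], [10.3, 6.9], [9.8, 7.6], [9.3, 8.2], [8.8, 8.8], [8.2, 9.3], [7.6, 9.9], [6.9, 10.3], [6.2, 10.8], [5.5, 11.1], [4.7, 11.5], [4.0, 11.8], [3.2, 12.0]]
```

Emit:
{"method": "apply_moves", "body": {"motion": [[[0, 0, 0.04, 0, 0, 0, 1], [0, 0, 0.037, 0, 0, 0, 1], [0, 0, 0, 0, 0, 0, 1], [0, 0.012, 0, 0, 0, 0, 1], [0, 0.012, 0, 0, 0, 0, 1], [0, 0.012, 0, 0, 0, 0, 1], [0, 0.011, 0, 0, 0, 0, 1], [0, 0.01, 0, 0, 0, 0, 1]]]}}

```text
time: 16.73
position: [0.4874, 0.3509, 0.2917]
tool_rot: [[0.996, 0.094, 0.005], [0.094, -0.996, 0.006], [0.005, -0.005, -1.0]]
ft_force: [-0.8, 3.3, 2.6]
finger_gap: -0.0002
gripper_force: 1.9
```

Emit:
{"method": "apply_moves", "body": {"motion": [[[0, 0.0122, -0.001, 0, 0, 0, 1], [0, 0.0123, -0.001, 0, 0, 0, 1], [0, 0.0124, -0.001, 0, 0, 0, 1], [0, 0.0124, 0, 0, 0, 0, 1], [0, 0.0124, 0.001, 0, 0, 0, 1], [0, 0.0123, 0.002, 0, 0, 0, 1], [0, 0.0122, 0.002, 0, 0, 0, 1], [0, 0.012, 0.003, 0, 0, 0, 1]]]}}

```text
time: 17.73
position: [0.4958, 0.2505, 0.2828]
tool_rot: [[0.996, 0.093, -0.0], [0.093, -0.996, -0.0], [-0.0, 0.0, -1.0]]
ft_force: [2.0, 3.1, 1.5]
finger_gap: -0.0001
gripper_force: 1.0
```

Run:
```python
from h import *
s=r.observe(); p=s['position']; print("y,z mill",(p-MO)@MY*1000,p[2]*1000,s['ft_force'].round(1))
si=eyes.read_camera("side"); w=eyes.read_camera("wrist")
b=cv2.resize(si[190:370,140:340],(400,360),interpolation=cv2.INTER_CUBIC)
cv2.imwrite("pics/h4.png",np.hstack([cv2.resize(w,(400,300)),b[:300]])[:,:,::-1])
```

```text
y,z mill 68.78601712939484 282.81575056710915 [2.  3.1 1.5]
```

View pics/h4.png

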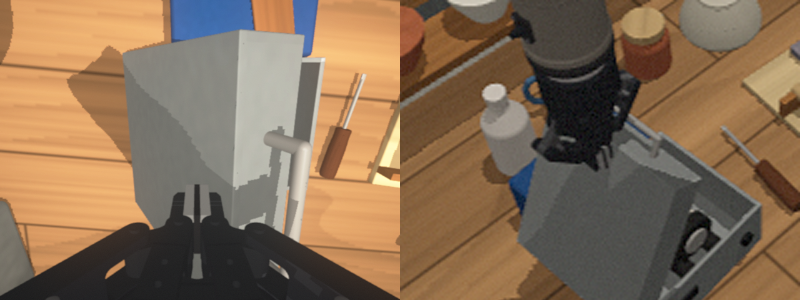

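The hood is turning forward at about 60°, with the fingertips on its outer face just behind the edge (wrist-view (198,190)). The force is about 4 N, so I'm following the arc down.

Emit:
{"method": "apply_moves", "body": {"motion": [[[0, 0.0118, 0.004, 0, 0, 0, 1], [0, 0.0115, 0.0048, 0, 0, 0, 1], [0, 0.0111, 0.0055, 0, 0, 0, 1], [0, 0.0108, 0.0062, 0, 0, 0, 1], [0, 0.0103, 0.0069, 0, 0, 0, 1], [0, 0.0098, 0.0076, 0, 0, 0, 1], [0, 0.0093, 0.0082, 0, 0, 0, 1], [0, 0.0088, 0.0088, 0, 0, 0, 1]]]}}

```text
time: 18.82
position: [0.5038, 0.1677, 0.2307]
tool_rot: [[0.996, 0.093, 0.0], [0.093, -0.996, -0.0], [0.0, 0.0, -1.0]]
ft_force: [-0.3, 0.0, 1.8]
finger_gap: -0.0001
gripper_force: 0.8
```

Emit:
{"method": "apply_moves", "body": {"motion": [[[0, 0.0082, 0.0093, 0, 0, 0, 1], [0, 0.0076, 0.0099, 0, 0, 0, 1], [0, 0.0069, 0.0103, 0, 0, 0, 1], [0, 0.0062, 0.0108, 0, 0, 0, 1], [0, 0.0055, 0.0111, 0, 0, 0, 1], [0, 0.0047, 0.0115, 0, 0, 0, 1]]]}}

```text
time: 19.58
position: [0.5072, 0.1291, 0.1676]
tool_rot: [[0.996, 0.094, -0.0], [0.094, -0.996, -0.0], [-0.0, 0.0, -1.0]]
ft_force: [0.3, -0.0, 1.0]
finger_gap: -0.0002
gripper_force: 0.4
```

Run:
```python
from h import *
s=r.observe(); p=s['position']; print("y,z mill",(p-MO)@MY*1000,p[2]*1000,s['ft_force'].round(1))
```

```text
y,z mill -53.06113919116577 167.55537285953477 [ 0.3 -0.   1. ]
```

Emit:
{"method": "apply_moves", "body": {"motion": [[[0, 0.004, 0.01, 0, 0, 0, 1], [0, 0.003, 0.008, 0, 0, 0, 1], [0, 0, 0.003, 0, 0, 0, 1], [0, 0, 0.002, 0, 0, 0, 1], [0, 0, 0, 0, 0, 0, 1]]]}}

```text
time: 20.2
position: [0.508, 0.1227, 0.1455]
tool_rot: [[0.996, 0.094, 0.0], [0.094, -0.996, 0.0], [0.0, -0.0, -1.0]]
ft_force: [-0.2, -0.6, 0.5]
finger_gap: -0.0
gripper_force: 0.0
```

Emit:
{"method": "apply_moves", "body": {"motion": [[[0, 0, 0.002, 0, 0, 0, 1], [0, 0, 0.002, 0, 0, 0, 1], [0, 0, 0.001, 0, 0, 0, 1], [0, 0, 0, 0, 0, 0, 1]]]}}

```text
time: 20.7
position: [0.5083, 0.1229, 0.1447]
tool_rot: [[0.996, 0.093, 0.002], [0.093, -0.996, -0.001], [0.002, 0.001, -1.0]]
ft_force: [-14.3, -4.9, 40.8]
finger_gap: 0.0003
gripper_force: 20.4
```

Run:
```python
from h import *
si=eyes.read_camera("side"); w=eyes.read_camera("wrist")
b=cv2.resize(si[190:370,140:340],(400,360),interpolation=cv2.INTER_CUBIC)
cv2.imwrite("pics/h5.png",np.hstack([cv2.resize(w,(400,300)),b[50:350]])[:,:,::-1])
```

```text
(no output)
```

View pics/h5.png

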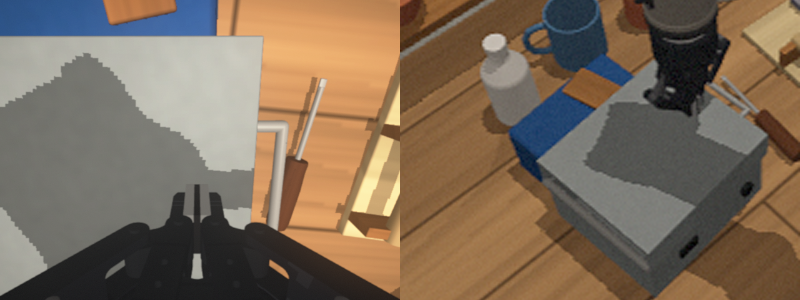

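The hood is flat and shut: the fingertips stand at 128 mm against a hard stop. I'm lifting away gently and checking.

Emit:
{"method": "apply_moves", "body": {"motion": [[[0, 0, -0.005, 0, 0, 0, 1], [0, 0, -0.03, 0, 0, 0, 1], [0, 0, -0.05, 0, 0, 0, 1], [0, 0, -0.05, 0, 0, 0, 1], [0, 0.05, 0, 0, 0, 0, 1], [0, 0.06, 0, 0, 0, 0, 1], [0, 0.06, 0, 0, 0, 0, 1], [0, 0.06, 0, 0, 0, 0, 1], [0, 0.05, 0, 0, 0, 0, 1], [0, 0, 0, 0, 0, 0, 1]]]}}

```text
time: 22.05
position: [0.5335, -0.1613, 0.2752]
tool_rot: [[0.996, 0.086, -0.0], [0.086, -0.996, -0.002], [-0.0, 0.002, -1.0]]
ft_force: [-0.3, 1.4, 0.0]
finger_gap: -0.0002
gripper_force: 0.0
```

Run:
```python
from h import *
t=eyes.read_camera("top"); s=eyes.read_camera("side")
for n,p in [("near edge R",(-93,-94,128)),("far edge R",(93,-94,128)),("far L",(93,112,128)),("near L",(-93,112,128))]: print(n,proj("top",mill(*p)).round(1))
cv2.imwrite("pics/f6.png",np.hstack([cv2.resize(t[120:310,130:480],(400,217))[:217],cv2.resize(s[190:380,150:500],(400,217))]).repeat(1,0)[:,:,::-1])
print(r.observe()['ft_force'].round(1))
```

```text
near edge R [286.7 283.1]
far edge R [281.8 206.7]
far L [197.2 213.3]
near L [200.1 289.8]
[0.5 1.1 0.2]
```

View pics/f6.png

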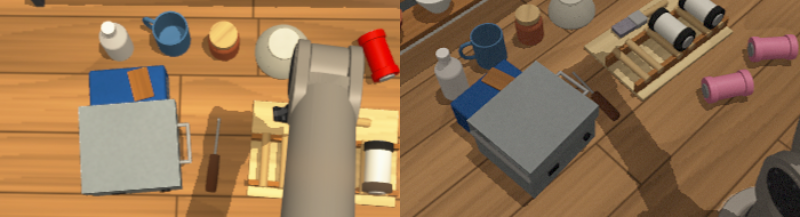

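The hood is flat and shut on the mill, both empty jars lie in the rack, and the other things are undisturbed.

```bash
python3 -c "
from cell import r
print(r.sign_off())"
```

```text
the job is handed in; nothing more can be done
None
```

The charged jar (left on the rack, about 0.71 kg) lies midway on the mill's rollers with the hood shut and the two empties back in their cradles; the job was handed in at about 22 s, but the last press on the shut hood read about 41 N at the wrist (fingertips only).

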